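Fetch the boxed-in hub washer

ROBOT

A 7-joint arm with a two-finger parallel gripper is mounted at the origin on the work surface. World frame = base frame: x ahead of the robot, y to its left, z up, the work surface at z = 0. Lengths are in m, angles in rad, forces in N, time in s.
With the tool pointing down it reaches from about 0.425 to 0.875 m from the base axis. Payload 4.7 kg.
Tool frame: the origin (TCP) lies at the very end of the fingers, on their centre line; the grasp point (between the pads) lies 19 mm behind it; y points along the fingers, z is the direction in which the jaws open and shut, and the axes are right-handed (so a half turn about y gives the same grasp; the last joint's range is limited). The gripper opens to 87 mm and grips with 3 to 60 N. Pads are 19 mm wide; open, the fingers measure 117 mm over their backs; the gripper's body (75 mm by 190 mm) begins 51 mm behind the grasp point.
Start: joints at [-1.218, 0.321, -0.07, 1.45, 0.023, 1.371, -0.057], TCP at [0.216, 0.613, 0.223] pointing down, gripper open.
Joint ranges: [-2.86, 2.86], [-0.3, 2.09], [-1.38, 1.24], [0.06, 2.45], [-1.56, 4.7], [0.09, 2.05], [-2.69, 2.69]. Speed limits (rad/s): [2.57, 2.57, 3.14, 3.14, 3.14, 3.14, 3.14].

INTERFACE

Orientations are given as a unit quaternion [w, x, y, z].
In Python, from workcell import * gives the robot as it stands. Calls block until the motion is done:
- reach(position, orientation): joint-space move of the TCP to a pose.
- move_linear(position, vel=0.15, attitude=None, contact_N=None): straight line of the TCP; attitude=None keeps the orientation; vel is the mean speed in m/s. With contact_N (N) it stops when the force on the tool has changed by that much, and returns True; else False.
- movej(angles): joint-space move.
- grip(opening): opening from 0.0 (shut) to 1.0 (fully open); the grip force is fixed at half the most; returns when the fingers have stopped.
- hold(seconds).
- ik(position, orientation): joint angles nearest the present ones, or None.
- capture(name): name is "scene" or "top" or "wrist"; returns (picture, depth): 384x512x3 uint8, blue, green, red; 384x512 float32, m along the optical axis (not along the pixel's ray), 0 where there is no reading.
- camera_model(name): a dict with "K" (3x3 intrinsics, pixels), "k1" (the pictures are not rectified: a ray, as slopes to the right and down, at radius r is drawn at 1 + k1 r^2 times it, then the intrinsics apply), "world_to_cam" (4x4, takes a point from world to camera coordinates); the wrist camera has in their place "hand_eye" (4x4, takes a point from camera to tool coordinates, whose origin is the TCP and whose axes are the tool frame's). Camera axes: x right, y up, looking along -z (the intrinsics and any distortion apply to the point x, -y, -z); pixel columns grow to the right and rows downward; lengths in m; the calibration is good to about 2 mm. A picture is of the moment at which its call begins: read the wrist's pose just before it. camera_model takes no time and is no camera call.
A pose or a line that the arm cannot do raises PlanningError and nothing moves.
- hand_in(): hands the job in, once; it reports no verdict.
Readings, each from a call of its own:
- read_time(): time.
- read_joint_pos(): joint angles.
- read_joint_vel(): joint speeds.
- read_effort(): joint torques, N m.
- read_position(): TCP position.
- read_orientation(): TCP orientation.
- read_contact_force(): force on the tool from outside, world axes, zero at the start.
- read_torque(): the same for the moment, N m.
- read_gripper_width(): opening from 0.0 (shut) to 1.0 (fully open).
Only numpy, scipy, OpenCV 4.12 (cv2) and the standard library are available. Lean on these libraries where they do the work, as an engineer would, in place of code of your own. Each camera call takes 0.05 s, during which the arm holds its last target. There are 200 camera calls.

TASK

The brass washer lies in the aluminium trough, boxed in by two blue trunnion caps. First stand both caps upright on the green mat, then fit the washer flat over the stub of the rotor hub while the caps wait there, and last put each cap back upright in the trough in the very place it came from (the two must not be swapped). Leave the rotor lid, the drift punch and the oil jar where they are.

Things in the scene. Friction and masses are not known exactly. Their poses are not given: they have to be found in the camera images.
- cap_white: Loose blue plastic trunnion cap, an upright cylinder 44 mm in diameter and 60 mm tall, with a white disc on its top and a white band near its foot. Origin: centre of its underside; z up along its axis. At the start it stands on the trough's floor at one end of the trough, which end varies.
- cap_yellow: Loose blue plastic trunnion cap, the same size (44 mm diameter, 60 mm tall), with a yellow disc on its top and a yellow band near its foot. Origin: centre of its underside; z up. At the start it stands on the trough's floor at the other end of the trough.
- washer: Loose thick brass washer lying flat on the trough's floor between the two caps: 52 mm outside diameter, 28 mm hole, 14 mm thick. Origin: centre of its underside; z up along its axis. It has about 3 mm to each long wall of the trough and 3 to 10 mm to each cap, so fingers can take it only along the trough's length, once the caps are gone.
- rack: Fixed open-topped aluminium trough, 182 mm long (its x axis) and 70 mm wide (its y axis) outside, 170 x 58 mm inside; floor 4 mm thick, walls 6 mm thick and 20 mm high above the bench. Origin: centre of its underside. Its place and yaw vary. The caps stand about 54 mm from its centre, one towards +x and one towards -x, the washer at its centre.
- hub: Fixed dark steel rotor hub: a round flange 90 mm in diameter with its flat top 20 mm above the bench, and at its centre an upright bright steel stub 14 mm in diameter that rises 20 mm above the flange (top at 40 mm, its last 4 mm tapered). Origin: centre of its underside. The washer goes over the stub and lies flat on the flange. The hub stands to the left or right of the trough.
- mat: Fixed green mat, 180 mm (its x axis) x 120 mm (its y axis), 3 mm thick: the side area for the caps. Origin: centre of its underside. It lies on the other side of the trough from the hub; place and yaw vary.
- rotor_lid: Bystander, loose: pitted round aluminium rotor lid, 150 mm in diameter, with a black knob, 40 mm tall in all. Origin: centre of its underside. Leave alone.
- punch: Bystander, loose: steel drift punch lying flat, 150 mm long along its x axis (from -70 to +80 mm), 13 mm thick. Origin: on its underside. Leave alone.
- oil_jar: Bystander, loose: small amber-brown jar with an off-white lid and a plain off-white label band, 44 mm in diameter, 70 mm tall. Origin: centre of its underside. Leave alone.
Not all that is in view belongs to the job. What is shaped like the hub but purple, turquoise or white is not meant.

How it is judged:
On the way, in this order (a step that is already met when the one before it is completed fails the run):
1. both caps stand upright on the green mat, released, while the washer is still in the trough (x of cap_white in the frame of mat between -0.09 and 0.09 m and y of cap_white in the frame of mat between -0.06 and 0.06 m and height (world z) of cap_white between 0 and 0.008 m and angle between each of cap_white, cap_yellow's own z axis and vertical below 0.1 rad and x of cap_yellow in the frame of mat between -0.09 and 0.09 m and y of cap_yellow in the frame of mat between -0.06 and 0.06 m and height (world z) of cap_yellow between 0 and 0.008 m and linear speed of each of cap_white, cap_yellow below 0.02 m/s and contact force between the fingers and cap_white below 0.2 N and contact force between the fingers and cap_yellow below 0.2 N and distance of washer from where it was at the start of the episode below 0.03 m), for 0.2 s.
2. the washer lies flat over the hub's stub, released, while both caps still stand on the mat (horizontal distance between washer and hub below 0.01 m and z of washer in the frame of hub between 0.017 and 0.023 m and angle between each of washer, cap_white, cap_yellow's own z axis and vertical below 0.1 rad and linear speed of washer below 0.02 m/s and contact force between the fingers and washer below 0.2 N and x of cap_white in the frame of mat between -0.09 and 0.09 m and y of cap_white in the frame of mat between -0.06 and 0.06 m and height (world z) of cap_white between 0 and 0.008 m and x of cap_yellow in the frame of mat between -0.09 and 0.09 m and y of cap_yellow in the frame of mat between -0.06 and 0.06 m and height (world z) of cap_yellow between 0 and 0.008 m), for 0.2 s.
At the end, for the whole second after the job is handed in: The washer lies flat on the hub's flange over the stub (centre within 10 mm, height within 3 mm, tilt under 0.1 rad); each cap stands upright (tilt under 0.1 rad) in the trough within 12 mm of where it itself started; all released and at rest (horizontal distance between washer and hub below 0.01 m and z of washer in the frame of hub between 0.017 and 0.023 m and angle between each of washer, cap_white, cap_yellow's own z axis and vertical below 0.1 rad and distance of each of cap_white, cap_yellow from where it was at the start of the episode below 0.012 m and linear speed of each of washer, cap_white, cap_yellow below 0.02 m/s and contact force between the fingers and washer below 0.2 N and contact force between the fingers and cap_white below 0.2 N and contact force between the fingers and cap_yellow below 0.2 N); the robot touches nothing.
It fails at once if a bystander (rotor lid) is moved by more than 20 mm (distance of rotor_lid from where it was at the start of the episode above 0.02 m).
It fails at once if a bystander (drift punch) is moved by more than 20 mm (distance of punch from where it was at the start of the episode above 0.02 m).
It fails at once if a bystander (oil jar) is moved by more than 20 mm (distance of oil_jar from where it was at the start of the episode above 0.02 m).
It also fails if it takes over 138 s, if anything falls off the work surface, if the arm or the gripper's body presses on something with over 40 N, if the wrist force passes 120 N, or if a joint passes its speed limit or range.

## Working session

There is one attempt and no reset: what is moved stays moved. The work goes in short steps, each a Python script; the robot and the scene stay as the last script left them, time stands still between calls to the robot, and variables do not carry over. Pictures are saved under pics/ and viewed, about 12 in all and at most 16, crops included, and the job is handed in when it is done.

```bash
ls; mkdir -p pics
python3 - <<'E'
from workcell import *
import cv2, numpy as np
for n in ("top","scene"):
    p,d=capture(n); cv2.imwrite(f"pics/{n}0.png",p); np.save(f"pics/{n}0.npy",d); print(n,camera_model(n), d.min(), d.max())
print(read_position(),read_orientation(),read_time(),read_gripper_width(),camera_model("wrist"))
E
```

```text
pics
top {'K': array([[365.02170534,   0.        , 253.66090632],
       [  0.        , 365.02170534, 186.96671997],
       [  0.        ,   0.        ,   1.        ]]), 'k1': -0.06708829526466317, 'world_to_cam': array([[ 0.02740941, -0.99961265, -0.00482387,  0.03688844],
       [ 0.98605255,  0.02624447,  0.16435205, -0.57924478],
       [-0.16416179, -0.00926139,  0.98638995, -0.91466544],
       [ 0.        ,  0.        ,  0.        ,  1.        ]])} 0.0 1.9663943
scene {'K': array([[469.71811067,   0.        , 255.72477721],
       [  0.        , 469.71811067, 185.48707983],
       [  0.        ,   0.        ,   1.        ]]), 'k1': -0.1830813970304799, 'world_to_cam': array([[ 0.76596103,  0.64280428,  0.01031309, -0.45072333],
       [-0.52274598,  0.61340227,  0.5920087 ,  0.23792009],
       [ 0.37421965, -0.45884672,  0.80586559, -1.41286667],
       [ 0.        ,  0.        ,  0.        ,  1.        ]])} 0.0 2.6151826
[0.21590661 0.61254452 0.22156514] [-0.69636482  0.69761035 -0.11926179  0.11913211] 0.1 1.000711304947948 {'K': array([[327.05106983,   0.        , 250.77759061],
       [  0.        , 327.05106983, 198.6153737 ],
       [  0.        ,   0.        ,   1.        ]]), 'k1': -0.09271274723665059, 'hand_eye': array([[ 9.42406604e-05, -9.57190214e-01, -2.89459644e-01,
        -8.04287194e-02],
       [-8.81852409e-04,  2.89459453e-01, -9.57189870e-01,
        -1.63047414e-01],
       [ 9.99999607e-01,  3.45466890e-04, -8.16821646e-04,
         5.32532255e-04],
       [ 0.00000000e+00,  0.00000000e+00,  0.00000000e+00,
         1.00000000e+00]])}
```

View pics/top0.png

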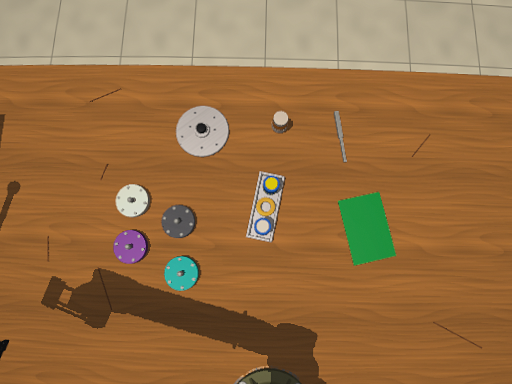

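View pics/scene0.png

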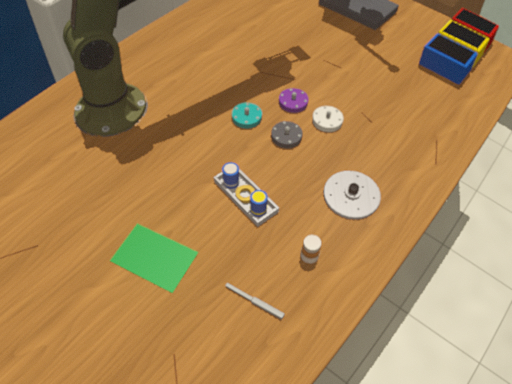

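Top view: yellow cap ≈(272,184), washer ≈(266,207), white cap ≈(263,227), dark hub ≈(179,221), mat centre ≈(367,229). Next I get rough positions, then close wrist looks.

```bash
cat > h.py <<'E'
from workcell import *
import cv2, numpy as np
from scipy.spatial.transform import Rotation as R
def quat(a):
    "tool down, jaw opening direction at world yaw a"
    z=np.array([np.cos(a),np.sin(a),0]); y=np.array([0,0,-1.]); x=np.cross(y,z)
    q=R.from_matrix(np.c_[x,y,z]).as_quat(); return [q[3],q[0],q[1],q[2]]
def cam2world(name,pose=None):
    m=camera_model(name)
    if name!="wrist": return m,np.linalg.inv(m["world_to_cam"])
    p,q=pose; T=np.eye(4); T[:3,:3]=R.from_quat([q[1],q[2],q[3],q[0]]).as_matrix(); T[:3,3]=p
    return m,T@m["hand_eye"]
def px2w(name,uv,z,pose=None):
    m,T=cam2world(name,pose); K=m["K"]
    n=cv2.undistortPoints(np.array(uv,float).reshape(-1,1,2),K,np.array([m["k1"],0,0,0.]))[:,0]
    d=np.c_[n[:,0],-n[:,1],-np.ones(len(n))]@T[:3,:3].T; o=T[:3,3]
    s=(np.broadcast_to(z,len(d))-o[2])/d[:,2]; return o+d*s[:,None]
def w2px(name,P,pose=None):
    m,T=cam2world(name,pose); c=(np.atleast_2d(P)-T[:3,3])@T[:3,:3]
    c=c*[1,-1,-1]; return cv2.projectPoints(c,np.zeros(3),np.zeros(3),m["K"],np.array([m["k1"],0,0,0.]))[0][:,0]
def snap(f):
    pose=(np.array(read_position()),np.array(read_orientation())); p,d=capture("wrist")
    cv2.imwrite(f"pics/{f}.png",p); np.savez(f"pics/{f}.npz",p=pose[0],q=pose[1],d=d); return p,d,pose
def load(f):
    z=np.load(f"pics/{f}.npz"); return cv2.imread(f"pics/{f}.png"),z["d"],(z["p"],z["q"])
E
python3 - <<'E'
from h import *
print(px2w("top",[(272,184),(266,207),(263,227),(179,221),(178,220)],[.064,.018,.064,.02,.04]).round(3))
print("mat",px2w("top",[(338,201),(379,193),(395,256),(355,265)],.003).round(3))
print("rack",px2w("top",[(261,172),(285,176),(270,242),(247,237)],.02).round(3))
print("lid,jar,punch",px2w("top",[(202,129),(281,118),(337,112),(345,161)],[.03,.07,0.01,.01]).round(3))
E
python3 -c "
import cv2;p=cv2.imread('pics/top0.png');cv2.imwrite('pics/topc.png',cv2.resize(p[160:280,100:300],None,fx=4,fy=4,interpolation=cv2.INTER_CUBIC))"
```

```text
[[0.584 0.005 0.064]
 [0.529 0.018 0.018]
 [0.473 0.026 0.064]
 [0.485 0.251 0.02 ]
 [0.486 0.249 0.04 ]]
mat [[ 0.553 -0.18   0.003]
 [ 0.578 -0.295  0.003]
 [ 0.406 -0.335  0.003]
 [ 0.38  -0.225  0.003]]
rack [[ 0.625  0.034  0.02 ]
 [ 0.615 -0.032  0.02 ]
 [ 0.436  0.005  0.02 ]
 [ 0.447  0.067  0.02 ]]
lid,jar,punch [[ 0.74   0.2    0.03 ]
 [ 0.763 -0.015  0.07 ]
 [ 0.808 -0.179  0.01 ]
 [ 0.664 -0.199  0.01 ]]
```

Run:
```python
from h import *
a=-0.187+np.pi/2
reach([.475,.248,.17],quat(a)); hold(.3); p1,_,_=snap("hub"); print(read_time(),read_joint_pos())
reach([.515,.018,.17],quat(a)); hold(.3); p2,_,_=snap("rack"); print(read_time(),read_joint_pos())
```

```text
2.1 [-0.69444297  0.11066408  0.17469776  1.81195389 -0.02040074  1.22074844
  0.87083494]
3.375 [-0.4450782   0.06463151  0.37277406  1.86486062 -0.02509587  1.21675643
  1.32116638]
```

View pics/hub.png

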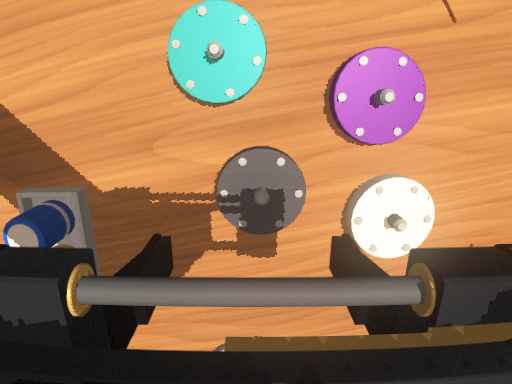

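View pics/rack.png

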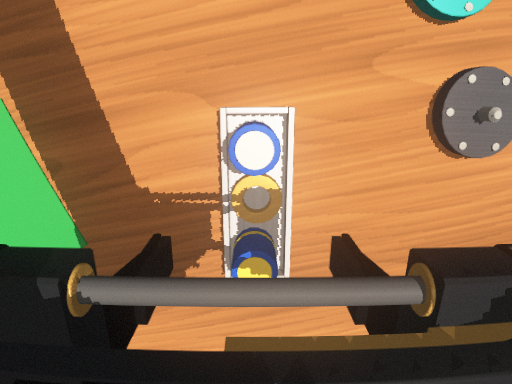

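Hub view: flange centre ≈(261,191), bolts mean (261,193), in shadow. Rack view: white cap top (254,149), washer (257,198), yellow cap partly hidden by the gripper; hub (479,112).

Run:
```python
from h import *
_,_,ph=load("hub"); pr=None
p,d,pr=load("rack")
print("hub bolts",px2w("wrist",[(242,161),(281,161),(299,193),(279,224),(243,224),(223,193)],.02,ph).mean(0).round(4),
 "flange",px2w("wrist",[(261.5,191)],.02,ph).round(4),"stub",px2w("wrist",[(261.5,197)],.04,ph).round(4))
print("hub from rack view",px2w("wrist",[(472,79),(450,112),(463,146),(495,146)],.02,pr).round(4),px2w("wrist",[(495,115)],.04,pr).round(4))
print("white",px2w("wrist",[(254.5,149)],.064,pr).round(4),"washer",px2w("wrist",[(257,198)],.018,pr).round(4))
R4=px2w("wrist",[(221,108),(294,108),(289,278),(226,278)],.02,pr); print("rack",R4.round(4))
# fit hub/rack edges automatically at higher zoom
for n,im,(x0,y0,w,h) in (("hub",cv2.imread("pics/hub.png"),(200,130,120,120)),("rack",p,(200,95,110,190))):
    cv2.imwrite(f"pics/{n}c.png",cv2.resize(cv2.convertScaleAbs(im[y0:y0+h,x0:x0+w],alpha=2.5 if n=="hub" else 1),None,fx=3,fy=3,interpolation=cv2.INTER_CUBIC))
a=np.hstack([cv2.copyMakeBorder(cv2.imread("pics/hubc.png"),0,210,0,0,cv2.BORDER_CONSTANT),cv2.imread("pics/rackc.png")]); cv2.imwrite("pics/cc.png",a); print(a.shape)
```

```text
hub bolts [0.4855 0.258  0.02  ] flange [[0.4833 0.2588 0.02  ]] stub [[0.4834 0.2581 0.04  ]]
hub from rack view [[0.4509 0.247  0.02  ]
 [0.4787 0.2228 0.02  ]
 [0.5143 0.2356 0.02  ]
 [0.52   0.271  0.02  ]] [[0.4854 0.2558 0.04  ]]
white [[0.4748 0.0308 0.064 ]] washer [[0.5303 0.0237 0.018 ]]
rack [[ 0.4377  0.0065  0.02  ]
 [ 0.4501  0.0732  0.02  ]
 [ 0.6255  0.0418  0.02  ]
 [ 0.6128 -0.0255  0.02  ]]
(570, 690, 3)
```

View pics/cc.png

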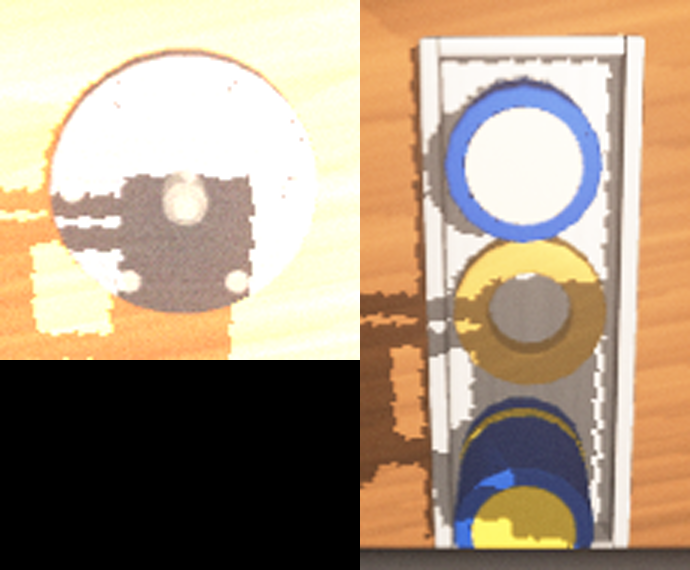

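Top and wrist estimates disagree by ~6 mm in y, so I take flipped wrist views (hand turned by 180°) to cancel the hand-eye error. These also show the yellow cap.

Run:
```python
from h import *
a=-0.187-np.pi/2
reach([.555,.012,.17],quat(a)); hold(.3); p2,_,pr=snap("rackf"); print(read_time(),read_joint_pos())
reach([.50,.25,.17],quat(a)); hold(.3); p1,_,ph=snap("hubf"); print(read_time(),read_joint_pos())
g=lambda im:cv2.resize(im,None,fx=3,fy=3,interpolation=cv2.INTER_CUBIC)
c=w2px("wrist",[[.485,.255,.02]],ph)[0].astype(int); r=w2px("wrist",[[.53,.022,.03]],pr)[0].astype(int)
o=[c-60,r-[55,95]]; print(o)
A=g(cv2.convertScaleAbs(p1[o[0][1]:o[0][1]+120,o[0][0]:o[0][0]+120],alpha=1.5)); B=g(p2[max(o[1][1],0):o[1][1]+190,o[1][0]:o[1][0]+110])
H=max(len(A),len(B)); pad=lambda x:cv2.copyMakeBorder(x,0,H-len(x),0,0,cv2.BORDER_CONSTANT)
cv2.imwrite("pics/ccf.png",np.hstack([pad(A),pad(B)]))
```

```text
6.2167 [-0.99749291  0.2452655   1.06842681  1.79013623 -0.22708948  1.23959561
 -1.62481902]
7.5333 [-1.43170353  0.25930853  1.07016645  1.78104854 -0.24001386  1.24274161
 -2.05690267]
[array([188, 139]), array([191, 117])]
```

View pics/ccf.png

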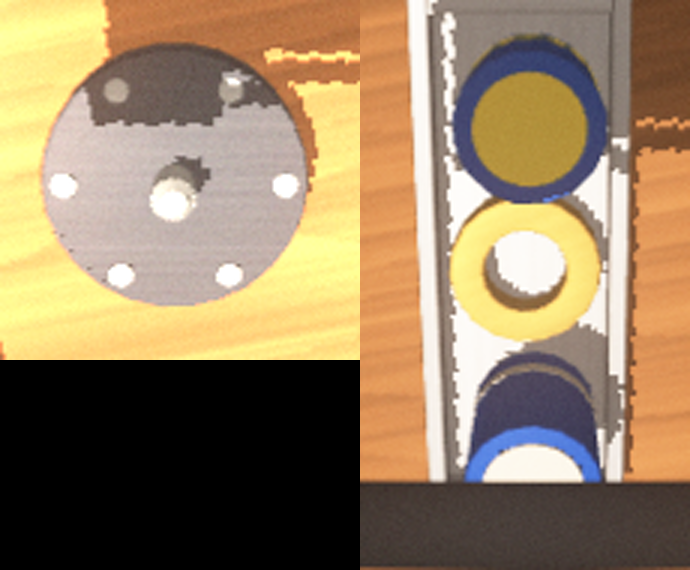

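```bash
cat > m.py <<'E'
from h import *
_,_,pr=load("rack");_,_,pf=load("rackf");_,_,hh=load("hub");_,_,hf=load("hubf")
f=lambda uv,z,p:px2w("wrist",[uv],z,p)[0,:2].round(4)
print("hub bolts",f((261.2,192.7),.0205,hh),f((246.1,200.1),.0205,hf))
print("stub",f((262,197.7),.04,hh),f((245.3,206),.04,hf))
print("washer",f((256.3,198.7),.018,pr),f((246.2,206.5),.018,pf))
print("white",f((254.2,150.5),.064,pr),"f(x only)",f((248.7,270),.064,pf))
print("yellow",f((247.7,159.8),.064,pf),"n",f((254.7,271.5),.064,pr))
E
python3 m.py
python3 - <<'E'
from h import *
d=np.load("pics/top0.npy");p=cv2.imread("pics/top0.png")
for n in ("rack","rackf","hub","hubf"):
    im,dd,pose=load(n); m,T=cam2world("wrist",pose)
    for u,v in ((254,150),(256,185),(248,160),(246,195),(300,200),(235,205)):
        q=px2w("wrist",[(u,v)],0,pose)[0]; o=T[:3,3]; ax=-T[:3,2]; r=q-o; P=o+r*dd[v,u]/(r@ax); print(n,u,v,P.round(4))
E
```

```text
hub bolts [0.4856 0.2561] [0.485  0.2574]
stub [0.485  0.2564] [0.4852 0.2579]
washer [0.5318 0.0209] [0.5319 0.022 ]
white [0.4769 0.0284] f(x only) [0.4855 0.028 ]
yellow [0.5864 0.0095] n [0.587  0.0086]
rack 254 150 [0.4763 0.0283 0.0646]
rack 256 185 [0.5174 0.0231 0.0191]
rack 248 160 [0.4836 0.0219 0.0648]
rack 246 195 [0.5299 0.0105 0.0044]
rack 300 200 [ 5.473e-01  6.580e-02 -4.000e-04]
rack 235 205 [ 0.5342 -0.0015  0.0185]
rackf 254 150 [0.5937 0.0028 0.0655]
rackf 256 185 [0.5523 0.0081 0.0185]
rackf 248 160 [0.5864 0.0093 0.0648]
rackf 246 195 [0.54   0.0209 0.0042]
rackf 300 200 [ 0.523  -0.0343  0.0012]
rackf 235 205 [0.5309 0.0345 0.0028]
hub 254 150 [0.4425 0.2569 0.0206]
hub 256 185 [0.4766 0.2525 0.022 ]
hub 248 160 [0.4509 0.2494 0.0211]
hub 246 195 [0.4854 0.2408 0.0199]
hub 300 200 [0.5005 0.2931 0.0198]
hub 235 205 [0.4936 0.228  0.0198]
hubf 254 150 [0.53   0.2407 0.0013]
hubf 256 185 [0.4987 0.2448 0.0215]
hubf 248 160 [0.5245 0.2478 0.0212]
hubf 246 195 [0.4915 0.2562 0.0252]
hubf 300 200 [0.4686 0.2025 0.0013]
hubf 235 205 [0.4822 0.2693 0.0213]
```

Both flipped views agree within ~1.5 mm. Moving the caps now.

```bash
cat > cfg.py <<'E'
from h import *
A=-0.178+np.pi/2
W=np.array([.477,.0285]); Y=np.array([.5865,.009]); WA=np.array([.5318,.0215]); HUB=np.array([.4852,.257])
MW=np.array([.4354,-.262]); MY=np.array([.5226,-.240])
def pick(xy,z,a=A,top=.16):
    reach([*xy,top],quat(a)); move_linear([*xy,z],vel=.1); hold(.2); grip(0.); w=read_gripper_width()
    move_linear([*xy,top],vel=.1); print("grip",w,"after lift",read_gripper_width(),read_contact_force(),read_time())
def place(xy,z,a=A,top=.16):
    reach([*xy,top],quat(a)); hold(.2); move_linear([*xy,z+.012],vel=.1); c=move_linear([*xy,z],vel=.02,contact_N=6); print("contact",c,read_position()); hold(.2)
    grip(1.); hold(.2); move_linear([*xy,top],vel=.1)
E
python3 - <<'E'
from cfg import *
reach([*W,.16],quat(A))
pick(W,.027); place(MW,.0265)
pick(Y,.027); place(MY,.0265)
reach([*(WA-.02*np.array([1,0])),.17],quat(A)); hold(.3); p,_,_=snap("w2"); t,_=capture("top")
g=lambda im:cv2.resize(im,None,fx=2,fy=2,interpolation=cv2.INTER_CUBIC)
x=cv2.resize(p[80:280,150:350],None,fx=2.4,fy=2.4); y=cv2.resize(t[140:290,230:410],None,fx=2.2,fy=2.2)
H=max(len(x),len(y)); pad=lambda q:cv2.copyMakeBorder(q,0,H-len(q),0,0,cv2.BORDER_CONSTANT)
z=np.hstack([pad(x),pad(y)])[:, :800]; cv2.imwrite("pics/s2.png",z); print(z.shape,read_time())
E
```

```text
grip 0.4967460666236588 after lift 0.49876831395357574 [ 0.1309302  -0.01026318 -0.05058448] 14.5083
contact False [ 0.43548754 -0.26193561  0.02648759]
grip 0.4972970232831799 after lift 0.4988185974258294 [ 0.21647023  0.2443722  -0.78757023] 25.9667
contact False [ 0.52267746 -0.23997152  0.02649733]
(480, 800, 3) 33.5833
```

View pics/s2.png

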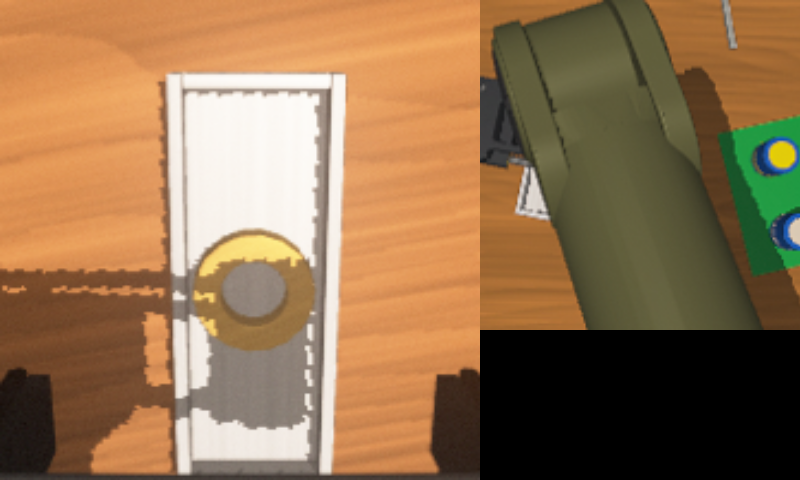

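Caps stand on the mat (yellow and white both visible); washer sits at ≈(256,201) in the wrist frame, unmoved. Now the washer.

Run:
```python
from cfg import *
_,_,p2=load("w2"); wa=px2w("wrist",[(255.8,201)],.018,p2)[0,:2]; print(wa)
a=-0.178; WA=(WA+wa)/2
pick(WA,.0075,a)
pos=(np.array(read_position()),np.array(read_orientation()))
place(HUB,.024,a)
b=A-np.pi*0
reach([.46,.255,.17],quat(b)); hold(.3); p,_,_=snap("h3"); t,_=capture("top")
x=cv2.resize(p[120:280,170:350],None,fx=2.4,fy=2.4); y=cv2.resize(t[150:290,230:410],None,fx=2.,fy=2.)
H=max(len(x),len(y)); pad=lambda q:cv2.copyMakeBorder(q,0,H-len(q),0,0,cv2.BORDER_CONSTANT)
cv2.imwrite("pics/s3.png",np.hstack([pad(x),pad(y)])); print(read_time())
```

```text
[0.53023162 0.02328463]
grip 0.5792335648110366 after lift 0.5815324790538479 [ 0.59464817 -0.13028162 -2.5363922 ] 39.1917
contact False [0.48519588 0.2571198  0.02396952]
47.0917
```

View pics/s3.png

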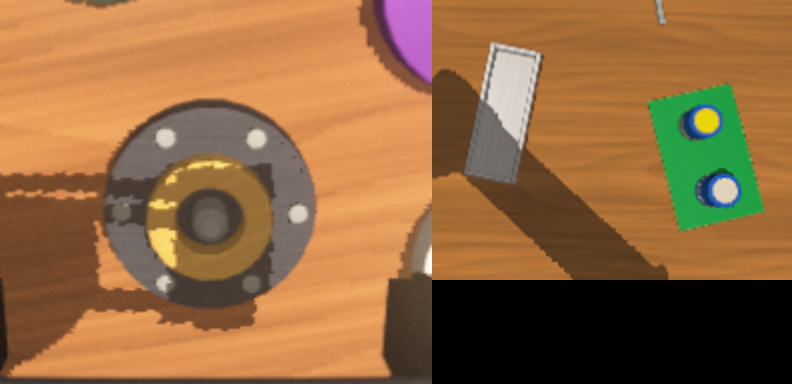

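Washer is centred round the stub (centre ≈(210,217) in the crop), and both caps stand on the mat. Check washer height from depth, then return the caps.

Run:
```python
from cfg import *
im,dd,pose=load("h3"); m,T=cam2world("wrist",pose)
hs=[]
for k in np.linspace(0,2*np.pi,8,endpoint=False):
    u,v=int(round(170+210/2.4+20*np.cos(k))),int(round(120+217/2.4+20*np.sin(k)))
    q=px2w("wrist",[(u,v)],0,pose)[0]; o=T[:3,3]; r=q-o; hs.append((o+r*dd[v,u]/(r@-T[:3,2]))[2])
print("washer top",np.round(hs,4))
print("centre",px2w("wrist",[(170+210/2.4,120+218/2.4)],.034,pose))
if abs(np.median(hs)-.034)<.004:
    pick(MW,.0265); place(W,.0273)
    pick(MY,.0265); place(Y,.0273)
    reach([*(WA-.02*np.array([1,0])),.17],quat(A)); hold(.3); p,_,_=snap("r4")
    reach([.555,.012,.17],quat(A-np.pi)); hold(.3); q,_,_=snap("r4f")
    reach([.45,-.1,.25],quat(A)); reach([.3,-.4,.3],quat(A)); hold(.3); t,_=capture("top")
    g=lambda i,s:cv2.resize(i,None,fx=s,fy=s,interpolation=cv2.INTER_CUBIC)
    P=[g(p[95:285,200:310],2.5),g(q[117:307,191:301],2.5),g(t[160:290,150:290],1.7)]
    H=max(map(len,P)); cv2.imwrite("pics/s4.png",np.hstack([cv2.copyMakeBorder(x,0,H-len(x),0,0,cv2.BORDER_CONSTANT) for x in P]))
    print(read_time())
```

```text
washer top [0.0349 0.0346 0.035  0.0358 0.0349 0.0349 0.0344 0.0346]
centre [[0.48345574 0.25829062 0.034     ]]
grip 0.5001116935502594 after lift 0.4968686294971119 [-0.53354679 -0.03195802 -1.33563922] 52.9417
contact True [0.47669425 0.02841842 0.02744936]
grip 0.4993247838345188 after lift 0.494772234510133 [-0.44753012  0.49308985 -1.72266688] 64.1083
contact True [0.58619235 0.00887938 0.02746113]
78.4083
```

View pics/s4.png

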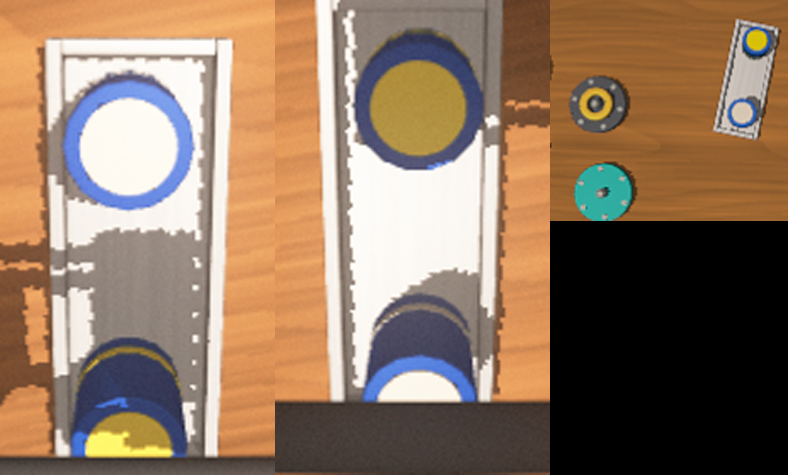

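Run:
```python
from cfg import *
print(px2w("wrist",[(251.6,153.8)],.064,load("r4")[2]),px2w("wrist",[(248.2,159.8)],.064,load("r4f")[2]))
print(read_position(),read_gripper_width(),read_time())
hand_in()
```

```text
[[0.47560123 0.02995433 0.064     ]] [[0.5872968  0.00742364 0.064     ]]
[ 0.30043814 -0.39955555  0.29999621] 1.0041799729835117 78.4083
the job is handed in; nothing more can be done
```

I moved both caps to the mat, fitted the washer over the hub's stub, then put each cap back in its own place and handed in at 78.4 s of the 138 s allowed. `hand_in()` gives no verdict.

- **Caps:** in the last wrist pictures both stand upright. White is at (0.476, 0.030) and yellow at (0.587, 0.007). They started at (0.477, 0.0285) and (0.5865, 0.009), so each is within about 2 mm of its start.
- **Washer:** it sits round the stub, with its top at about 0.035 m against 0.034 m expected. Its centre is about 2 mm from the hub's, and the last top view still shows it there.
- **Robot:** the gripper was open, empty and clear of everything when I handed in.
- **Bystanders:** I did not measure the lid, punch and jar again. The arm never worked near them.
- **Disagreement:** my rough first readings from the top camera were up to about 7 mm off the wrist camera's in y. I used the wrist camera, viewed with the hand turned both ways; those views agreed to about 1.5 mm.

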